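Length check of a lens barrel in a V-bed gauge, held down for the reading

ROBOT

A 7-joint arm with a two-finger parallel gripper is mounted at the origin on the work surface; the furniture and walls round the work are solid. World frame = base frame: x ahead of the robot, y to its left, z up, the work surface at z = 0. Lengths are in m, angles in rad, forces in N, time in s.
With the tool pointing down it reaches from about 0.4 to 0.875 m from the base axis. Payload 19.3 kg.
Tool frame: the origin (TCP) lies at the very end of the fingers, on their centre line; the grasp point (between the pads) lies 19 mm behind it; z points along the fingers, y is the line along which they close (so a half turn about z gives the same grasp; the last joint's range is limited). The gripper opens to 85 mm and grips with 20 to 120 N. Pads are 22 mm wide; open, the fingers measure 114 mm over their backs; the gripper's body (76 mm by 85 mm) begins 54 mm behind the grasp point. The pads swing forward as they close: fully open they stand 13 mm farther back than shut.
Start: joints at [-1.335, 0.521, -0.036, 1.599, 0.021, 1.021, -0.113], TCP at [0.188, 0.596, 0.231] pointing down, gripper open.
Joint ranges: [-2.91, 2.91], [-0.3, 2.13], [-1.5, 1.42], [0.17, 2.43], [-1.26, 4.41], [0.16, 1.93], [-2.52, 2.52]. Speed limits (rad/s): [1.89, 1.89, 2.39, 2.39, 3.01, 3.01, 3.01].

INTERFACE

Orientations are given as [roll, pitch, yaw] about the fixed x, y, z axes, in that order (R = Rz(yaw) Ry(pitch) Rx(roll)).
In Python, from workcell import monitor, optics, job_done gives the robot as it stands.
- The arm moves only by the shell command python3 -m handwheel 'ROWS' [FORCE]. ROWS is JSON, a list of rows, each an object of numbers: "dx", "dy", "dz": the shift along the tool's x, y, z in cm; "wx", "wy", "wz": the turn, a rotation vector about the tool's x, y, z in rad; "claw": the opening in per cent of the stroke, from 0 (shut) to 100 (fully open). A call has 1 to 8 rows; each row shifts and turns the commanded pose from where the row before left it, along the tool's axes as they then stand; what a row does not reach is not made up. A row lasts 1/8 s, in which the tool goes at most 62.5 mm and 10.7 degrees, less where a joint would pass 70% of its speed; a pose out of reach is approached as far as the arm can. A call with a gripper value outside its range is refused whole. The fingers move at their own pace and stop on an object; FORCE is the grip in N (left out, the last holds). Time passes only in rows, so rows that do not move let the fingers close. It gives the time, the measured TCP pose, the force, the opening and the grip force at its end, in the units of the state.
- monitor.observe(): the state, without advancing time (a new reading comes with each control period).
- optics.grab_frame(name): name is "side" or "top"; returns a dict with "frame" (420x560x3 uint8, blue, green, red), "fovy" (degrees; the focal length in pixels is half the picture's height over the tangent of half this angle, whatever the lens; pixels are square), "cx", "cy" (the principal point, pixels), "R" (3x3) and "t" (3): a world point X has camera coordinates R X + t. Camera axes: x right, y down, z forward; pixel columns grow to the right and rows downward; lengths in m; the calibration is good to about 2 mm. A picture is of the moment at which its call begins. There is no depth.
- job_done(): hands the job in; it is judged then, once.
Trained networks look in the newest picture that a camera, given by its name, has taken for a name from the list of things; names that differ only in an ending like _2 or _b are one class to them, and where a whole thing is asked for, a point or a joint stands for the part that bears it (a point fixed in the world has none). Each returns a list of dicts, best first, with "p" (0 to 1); they miss things now and then, are a little off and sometimes report something else, mostly with a low value. They report only what shows in the picture. A call takes as long as a camera call.
- optics.masks_of(name, camera): "region" (420x560 bool, what is visible of it) and "rect" ([left, top, width, height] in pixels, round what is visible of it).
The state is a dict: "clock": time; "qpos": joint angles; "qd": joint speeds; "joint_efforts": joint torques, N m; "position": TCP position; "tool_rot": TCP orientation; "force": force on the tool from outside, world axes, zero at the start; "moment": the same for the moment, N m; "grip_width": finger opening in m; "finger_force": force on a finger pad.
Only numpy, scipy, OpenCV 4.12 (cv2) and the standard library are available. Lean on these libraries where they do the work, as an engineer would, in place of code of your own. Each camera call takes 0.05 s, during which the arm holds its last target. There are 200 camera calls.

TASK

Check the length of the loose lens barrel in the V-bed gauge: lay it in the V between the anvil and the open jaw and let go, then slide the jaw shut by its lug until the barrel is nipped firmly between jaw and anvil. Leave the jaw shut, press the middle of the barrel straight down with some 10 to 20 N, without shoving it sideways, so that it beds firmly on both flanks of the V, and finish while still holding it pressed like that for the reading. Do not drop the barrel, and leave the bottle and the pen beside the gauge where they are.

Things in the scene. Friction and masses are not known exactly. Their poses are not given: they have to be found in the camera images.
- lens_mid (a point): Centre of the loose lens barrel: a smooth aluminium cylinder (friction about 0.2) 30 mm in diameter and 100 mm long with a dark-rimmed glass lens in each end and two fine grooves, 0.09 to 0.13 kg. Its y axis runs along the barrel (either end may go to the anvil). It starts lying level in the lens rest, its axis 46 mm above the bench.
- rest: Lens rest, fixed to the bench: black base plate 78 x 108 x 10 mm with two grey V-notched pads that carry the barrel along the rest's y axis. Origin: centre of its underside. Pads 49 mm across, 37 mm high, at y = 33 to 47 mm either side; the 66 mm between them is free down to the plate (top at 10 mm), so the barrel can be gripped across its middle.
- gauge: V-bed length gauge, fixed: grey base plate 92 mm wide (x), y = -152 to +74 mm, top 16 mm above the bench. Origin: on the bench under the middle of the seat. Its y axis runs along the V to the anvil; the jaw slides along y from the other end. Steel V-block (90 degrees, 53 mm across, 49 mm high) in two halves at y = 26 to 44 mm either side; the 52 mm between is free for fingers down to the plate.
- seat (a point): Centre of the barrel when it is bedded in the V and home against the anvil: 52 mm above the bench (barrel top then 67 mm). Axes as the gauge's. The anvil's face lies 50 mm from here along +y.
- anvil: Fixed steel end stop, 44 mm wide, 66 mm high, 14 mm thick, at the gauge's +y end; its face towards the V is at gauge y = +50 mm. Its origin is the gauge's.
- flank_near: The -x flank of the V (both halves of the block), fixed; its origin is the gauge's.
- flank_far: The +x flank of the V (both halves of the block), fixed; its origin is the gauge's.
- jaw (a joint): Sliding jaw of the gauge, m: 0.005 when shut on a barrel that is home against the anvil; grows as the jaw opens, away from the anvil along the gauge's -y, to 0.050. The jaw's flat steel face (plate 44 mm wide, 66 mm high) lies 45 mm + this value from the seat. About 2.5 N of friction: it stays where it is left.
- jaw_lug (a point): Centre of the grip zone of the jaw's thumb lug, 60 mm above the bench: upright ribbed aluminium plate 12 mm thick (gauge x), 26 mm long (y), top at 75 mm, foot at 36.5 mm; grip it across its thickness from above. 33 mm behind the jaw's face; the jaw plate's back is 8 mm in front of it. A readout box, top at 37 mm, rides 22 to 42 mm off on the -x side.
- culture_bottle_3: Bystander: amber glass bottle with white cap, 39 mm across, 119 mm high, standing beyond the anvil end of the gauge (a second one behind it is fixed). Origin: centre of its underside.
- pen: Bystander: black marker pen 136 mm long, lying behind the gauge. Origin: centre of its underside.
- side_tablet: Obstacle of the room, origin at the middle of its lower edge: a tablet screen on a fixed arm left of the gauge, 144 to 340 mm above the bench, from about (0.51, 0.30) to (0.32, 0.07) in world x, y. Pass over or round it. At the right a drawer box 195 mm high, x 0.20 to 0.46, y -0.34 to -0.06; behind, a tall analyser, x beyond 0.58 at y = 0.20 and 0.68 at y = -0.15.

How it is judged:
By the outcome, as a careful person would: the job done as asked, in the order asked, and still so for the second after the job is handed in, while the arm keeps its last pose, push and grip.
It also fails if it takes over 72 s, if anything falls off the work surface, if the arm or the gripper's body presses on something with over 40 N, if the wrist force passes 120 N, or if a joint passes its speed limit or range.

## Working session

There is one attempt and no reset: what is moved stays moved. The work goes in short steps, Python scripts to look and compute and a shell command to move; the robot and the scene stay as the last step left them, time stands still between calls to the robot, and variables do not carry over. Pictures are saved under pics/ and viewed, at most 10 in all, crops included, and the job is handed in when it is done.

```bash
mkdir -p pics; ls; python3 - <<'E'
from workcell import monitor, optics
import cv2,numpy as np
s=monitor.observe(); print({k:np.round(v,3) for k,v in s.items()})
for c in("side","top"):
    f=optics.grab_frame(c); cv2.imwrite(f"pics/{c}0.png",f["frame"]); print(c,f["fovy"],f["cx"],f["cy"],np.round(f["R"],4).tolist(),np.round(f["t"],4))
    np.savez(c+"_cal",**{k:f[k] for k in("fovy","cx","cy","R","t")})
    for n in["lens_mid","rest","gauge","anvil","jaw","jaw_lug","culture_bottle_3","pen","flank_near"]:
        for d in optics.masks_of(n,c)[:2]:
            r=d["region"]; ys,xs=np.nonzero(r); (cc,sz,a)=cv2.minAreaRect(np.c_[xs,ys].astype(np.float32)); print(n,round(d["p"],2),np.round(d["rect"]),np.round(cc),np.round(sz),round(a))
            np.save(f"m_{n}_{c}.npy",r) if d["p"]>.5 else 0
E
```

```text
pics
{'clock': np.float64(0.0), 'qpos': array([-1.335,  0.522, -0.036,  1.6  ,  0.021,  1.021, -0.113]), 'qd': array([-0.   , -0.001,  0.001,  0.001, -0.001, -0.002, -0.   ]), 'joint_efforts': array([-0.0000e+00, -9.2709e+01,  1.9790e+00, -3.6996e+01,  1.8000e-02,
        8.0000e-03,  0.0000e+00]), 'position': array([0.188, 0.596, 0.231]), 'tool_rot': array([-3.14 ,  0.   ,  2.836]), 'force': array([-0.279,  0.785,  0.03 ]), 'moment': array([-0.039,  0.013, -0.019]), 'finger_force': np.float64(0.0), 'grip_width': np.float64(0.085)}
side 53.99255621367339 273.956540994555 212.00026707574614 [[-1.0, -0.0074, 0.0027], [-0.0075, 0.7921, -0.6103], [0.0024, -0.6103, -0.7922]] [0.508  0.0876 0.9111]
lens_mid 0.78 [232. 159.  42.  22.] [254. 169.] [43. 12.] 15
lens_mid 0.18 [260. 204.  36.  30.] [279. 223.] [32. 27.] 25
rest 0.64 [228. 172.  52.  24.] [254. 181.] [44. 24.] 17
rest 0.23 [273. 247.  13.  17.] [280. 253.] [14. 13.] 90
gauge 0.89 [250. 203.  56.  85.] [280. 242.] [77. 43.] 68
jaw 0.91 [259. 205.  38.  30.] [278. 223.] [34. 29.] 25
jaw 0.38 [251. 204.  53.  83.] [280. 243.] [78. 
[... 319 characters left out ...]
1, 0.0148, -0.9986]] [0.0089 0.5193 0.9262]
lens_mid 0.93 [371. 162.  31.  49.] [385. 188.] [16. 52.] 18
rest 0.66 [356. 161.  56.  56.] [381. 189.] [38. 51.] 19
rest 0.25 [295. 196.  32.  40.] [311. 215.] [37. 24.] 68
gauge 0.62 [221. 189. 114.  73.] [278. 226.] [ 45. 108.] 69
anvil 0.56 [226. 232.  14.  20.] [233. 242.] [22. 10.] 72
jaw 0.81 [296. 195.  29.  42.] [311. 215.] [37. 23.] 69
jaw_lug 0.83 [296. 202.  36.  34.] [311. 215.] [38. 24.] 66
jaw_lug 0.15 [234. 214.  47.  20.] [257. 226.] [13. 44.] 70
culture_bottle_3 0.91 [160. 203.  31.  21.] [174. 212.] [30. 19.] 27
pen 0.84 [275. 148.  61.  26.] [304. 162.] [10. 64.] 70
flank_near 0.81 [241. 227.  42.  24.] [262. 239.] [13. 44.] 69
```

```bash
python3 - <<'E'
import cv2
a=cv2.imread("pics/top0.png")[130:280,150:430];cv2.imwrite("pics/topc.png",cv2.resize(a,None,fx=2.85,fy=2.85,interpolation=cv2.INTER_CUBIC))
a=cv2.imread("pics/side0.png")[140:300,180:380];cv2.imwrite("pics/sidec.png",cv2.resize(a,None,fx=3.7,fy=3.7,interpolation=cv2.INTER_CUBIC))
E
```

```text
(no output)
```

View pics/topc.png

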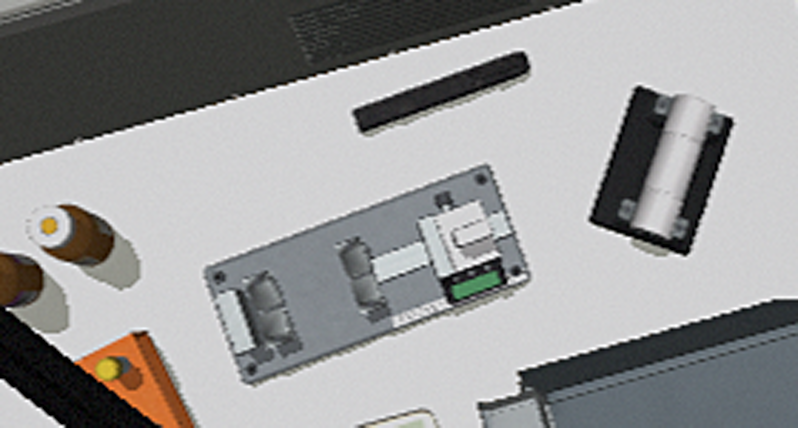

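View pics/sidec.png

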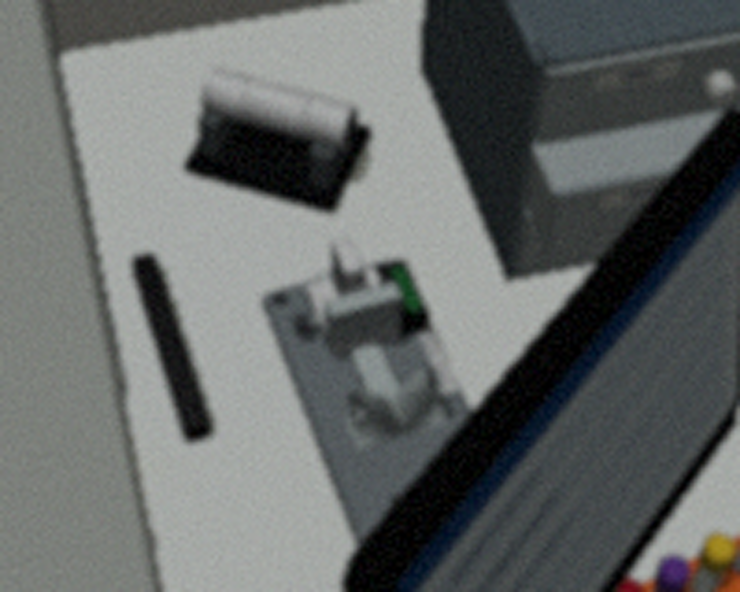

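View pics/top0.png

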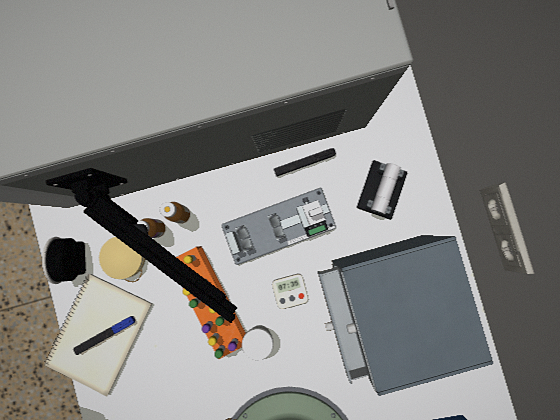

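```bash
cat > h.py <<'E'
import numpy as np, cv2
from scipy.optimize import least_squares
class Cam:
    def __init__(s,c):
        d=np.load(c+"_cal.npz"); s.R,s.t,s.cx,s.cy=d["R"],d["t"],float(d["cx"]),float(d["cy"]); s.f=210/np.tan(np.radians(float(d["fovy"]))/2)
    def proj(s,X):
        c=np.atleast_2d(X)@s.R.T+s.t; return np.c_[s.f*c[:,0]/c[:,2]+s.cx,s.f*c[:,1]/c[:,2]+s.cy]
    def plane(s,uv,z):
        uv=np.atleast_2d(uv); d=np.c_[(uv[:,0]-s.cx)/s.f,(uv[:,1]-s.cy)/s.f,np.ones(len(uv))]@s.R; o=-s.R.T@s.t
        return o+d*((z-o[2])/d[:,2])[:,None]
top,side=Cam("top"),Cam("side")
def fit(cam,local,uv,x0):
    local=np.array(local,float)
    def W(p): c,s=np.cos(p[2]),np.sin(p[2]); return local@np.array([[c,s,0],[-s,c,0],[0,0,1]])+[p[0],p[1],0]
    r=least_squares(lambda p:(cam.proj(W(p))-uv).ravel(),x0); return r.x,np.round(r.fun.reshape(-1,2),1)
E
python3 - <<'E'
from h import *
T=lambda l:np.array(l,float)/2.85+[150,130]-.3
S=lambda l:np.array(l,float)/3.7+[180,140]-.4
g=T([(206,268),(487,166),(530,278),(248,383)]); r=T([(637,86),(733,120),(688,256),(590,222)])
P=top.plane(g,.016);print(P.round(3), [np.linalg.norm(P[i]-P[i-1]).round(3) for i in range(4)])
P=top.plane(r,.010);print(P.round(3), [np.linalg.norm(P[i]-P[i-1]).round(3) for i in range(4)])
x=fit(top,[(.046,.074,.016),(.046,-.152,.016),(-.046,-.152,.016),(-.046,.074,.016)],g,[.5,0,.3]);print("gauge",x)
x=fit(top,[(.039,.054,.01),(.039,-.054,.01),(-.039,-.054,.01),(-.039,.054,.01)],r,[.6,-.2,.3]);print("restA",x)
x=fit(top,[(-.039,.054,.01),(.039,.054,.01),(.039,-.054,.01),(-.039,-.054,.01)],r,[.6,-.2,-.3]);print("rest",x)
print("barrel top-silhouette midline z~.046",top.plane(T([(690,100),(655,240)]),.046).round(3))
m=np.load("m_lens_mid_top.npy");ys,xs=np.nonzero(m);print(m.sum(),top.plane([xs.mean(),ys.mean()],.048))
m=np.load("m_lens_mid_side.npy");ys,xs=np.nonzero(m);print(m.sum(),side.plane([xs.mean(),ys.mean()],.052))
print("lug top", top.plane(T([(457,238),(508,220)]),.075).round(3))
print("side gauge corner/rest", side.plane(S([(265,297),(403,262)]),.016).round(3), side.plane(S([(187,166),(332,210)]),.01).round(3))
E
```

```text
[[ 0.487  0.136  0.016]
 [ 0.56  -0.072  0.016]
 [ 0.477 -0.102  0.016]
 [ 0.402  0.105  0.016]] [np.float64(0.09), np.float64(0.22), np.float64(0.088), np.float64(0.22)]
[[ 0.618 -0.184  0.01 ]
 [ 0.592 -0.255  0.01 ]
 [ 0.492 -0.219  0.01 ]
 [ 0.518 -0.148  0.01 ]] [np.float64(0.107), np.float64(0.075), np.float64(0.106), np.float64(0.076)]
gauge (array([0.46825877, 0.05354679, 0.34296223]), array([[-1.4, -0. ],
       [ 1.1, -1.5],
       [ 1.4,  0.4],
       [-1.2,  1. ]]))
restA (array([ 0.55509205, -0.20124988, -0.34657476]), array([[-9.6,  4.1],
       [ 5.3,  8.8],
       [ 9.3, -4. ],
       [-5.1, -8.9]]))
rest (array([ 0.55513886, -0.20135401, -1.91743109]), array([[-0.6, -0.3],
       [ 0.9, -0.2],
       [ 0.3,  0.4],
       [-0.6,  0.1]]))
barrel top-silhouette midline z~.046 [[ 0.602 -0.215  0.046]
 [ 0.503 -0.188  0.046]]
770 [[ 0.55632549 -0.20039578  0.048     ]]
512 [[ 0.55785264 -0.19552568  0.052     ]]
lug top [[ 0.505 -0.047  0.075]
 [ 0.517 -0.082  0.075]]
side gauge corner/rest [[ 0.561 -0.07   0.016]
 [ 0.475 -0.098  0.016]] [[ 0.617 -0.183  0.01 ]
 [ 0.52  -0.146  0.01 ]]
```

```bash
python3 -m handwheel '[{"dz":-5},{"dz":-5},{"dz":-5},{"dz":-5},{"dz":-4},{"dx":-3.4,"dy":-3},{"dx":-3.4,"dy":-3},{"dx":-3.4,"dy":-3}]'
```

```text
schema error: expected keys dx, dy, dz, wx, wy, wz, claw
```

```bash
python3 -m handwheel '[{"dx":0,"dy":0,"dz":-5,"wx":0,"wy":0,"wz":0,"claw":100},{"dx":0,"dy":0,"dz":-5,"wx":0,"wy":0,"wz":0,"claw":100},{"dx":0,"dy":0,"dz":-5,"wx":0,"wy":0,"wz":0,"claw":100},{"dx":0,"dy":0,"dz":-5,"wx":0,"wy":0,"wz":0,"claw":100},{"dx":0,"dy":0,"dz":-4,"wx":0,"wy":0,"wz":0,"claw":100},{"dx":-3.4,"dy":-3,"dz":0,"wx":0,"wy":0,"wz":0,"claw":100},{"dx":-3.4,"dy":-3,"dz":0,"wx":0,"wy":0,"wz":0,"claw":100},{"dx":-3.4,"dy":-3,"dz":0,"wx":0,"wy":0,"wz":0,"claw":100}]' 20
```

```text
clock: 2.0
position: [0.259, 0.4781, 0.4714]
tool_rot: [3.141, 0.0, 2.836]
force: [2.0, 0.4, 0.7]
grip_width: 0.0853
finger_force: 0.0
```

```bash
python3 -m handwheel '[{"dx":-4,"dy":-3.5,"dz":0,"wx":0,"wy":0,"wz":0,"claw":100},{"dx":-4,"dy":-3.5,"dz":0,"wx":0,"wy":0,"wz":0,"claw":100},{"dx":-4,"dy":-3.5,"dz":0,"wx":0,"wy":0,"wz":0,"claw":100},{"dx":-4,"dy":-3.5,"dz":0,"wx":0,"wy":0,"wz":0,"claw":100},{"dx":-4,"dy":-3.5,"dz":0,"wx":0,"wy":0,"wz":0,"claw":100},{"dx":-3,"dy":-4.1,"dz":0,"wx":0,"wy":0,"wz":0,"claw":100},{"dx":-3,"dy":-4.1,"dz":0,"wx":0,"wy":0,"wz":0,"claw":100},{"dx":-3,"dy":-4.1,"dz":0,"wx":0,"wy":0,"wz":0,"claw":100}]'
```

```text
clock: 3.0
position: [0.4454, 0.1063, 0.4715]
tool_rot: [3.141, 0.0, 2.836]
force: [1.5, -0.1, -0.7]
grip_width: 0.0852
finger_force: 0.0
```

```bash
python3 -m handwheel '[{"dx":-3,"dy":-4.1,"dz":0,"wx":0,"wy":0,"wz":0.04,"claw":100},{"dx":-3,"dy":-4.1,"dz":0,"wx":0,"wy":0,"wz":0,"claw":100},{"dx":-3,"dy":-4.1,"dz":0,"wx":0,"wy":0,"wz":0,"claw":100},{"dx":-3,"dy":-4.1,"dz":0,"wx":0,"wy":0,"wz":0,"claw":100},{"dx":-3,"dy":-4.1,"dz":0,"wx":0,"wy":0,"wz":0,"claw":100},{"dx":-3,"dy":-4.1,"dz":0,"wx":0,"wy":0,"wz":0,"claw":100},{"dx":0,"dy":0,"dz":0,"wx":0,"wy":0,"wz":0,"claw":100}]'
```

```text
clock: 3.88
position: [0.5328, -0.1874, 0.4708]
tool_rot: [-3.14, -0.0, 2.791]
force: [0.9, -0.0, 0.3]
grip_width: 0.0852
finger_force: 0.0
```

```bash
python3 -m handwheel '[{"dx":-1.3,"dy":-0.3,"dz":5,"wx":0,"wy":0,"wz":0,"claw":100},{"dx":-1.2,"dy":-0.3,"dz":5,"wx":0,"wy":0,"wz":0,"claw":100},{"dx":0,"dy":0,"dz":5,"wx":0,"wy":0,"wz":0,"claw":100},{"dx":0,"dy":0,"dz":5,"wx":0,"wy":0,"wz":0,"claw":100},{"dx":0,"dy":0,"dz":5,"wx":0,"wy":0,"wz":0,"claw":100},{"dx":0,"dy":0,"dz":5,"wx":0,"wy":0,"wz":0,"claw":100},{"dx":0,"dy":0,"dz":5,"wx":0,"wy":0,"wz":0,"claw":100},{"dx":0,"dy":0,"dz":0,"wx":0,"wy":0,"wz":0,"claw":100}]'
python3 - <<'E'
from workcell import optics
import cv2
for c in("side","top"):
    f=optics.grab_frame(c)["frame"]; cv2.imwrite(f"pics/{c}1.png",f)
a=cv2.imread("pics/top1.png")[130:280,290:450];b=cv2.imread("pics/side1.png")[100:250,180:340]
k=lambda a:cv2.resize(a,(400,375),interpolation=cv2.INTER_CUBIC)
cv2.imwrite("pics/c1.png",cv2.hconcat([k(a),k(b)]))
E
```

```text
clock: 4.88
position: [0.553, -0.1966, 0.1191]
tool_rot: [-3.141, -0.005, 2.796]
force: [-0.4, -0.6, 1.2]
grip_width: 0.0854
finger_force: 0.0
```

View pics/c1.png

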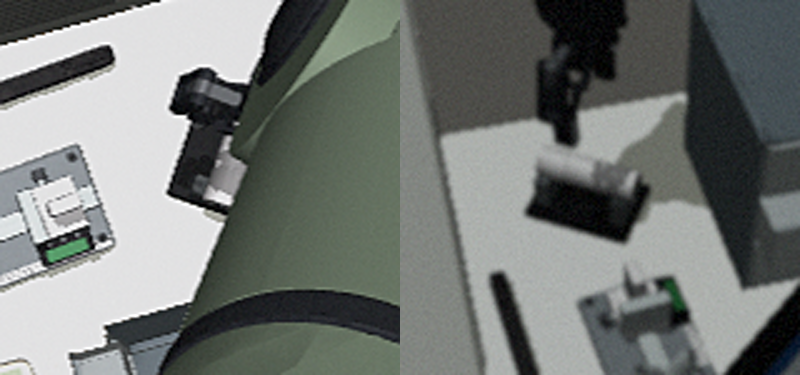

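```bash
python3 -m handwheel '[{"dx":-0.2,"dy":-0.2,"dz":3,"wx":0,"wy":0,"wz":0,"claw":100},{"dx":-0.2,"dy":-0.2,"dz":3,"wx":0,"wy":0,"wz":0,"claw":100},{"dx":0,"dy":0,"dz":2.2,"wx":0,"wy":0,"wz":0,"claw":100},{"dx":0,"dy":0,"dz":1,"wx":0,"wy":0,"wz":0,"claw":60},{"dx":0,"dy":0,"dz":0,"wx":0,"wy":0,"wz":0,"claw":48},{"dx":0,"dy":0,"dz":0,"wx":0,"wy":0,"wz":0,"claw":48},{"dx":0,"dy":0,"dz":0,"wx":0,"wy":0,"wz":0,"claw":48}]' 30
```

```text
clock: 5.85
position: [0.5574, -0.2032, 0.0302]
tool_rot: [3.141, 0.001, 2.796]
force: [-0.3, -0.1, 0.5]
grip_width: 0.0412
finger_force: 0.0
```

```bash
python3 -m handwheel '[{"dx":0,"dy":0,"dz":0.3,"wx":0,"wy":0,"wz":0,"claw":42},{"dx":0,"dy":0,"dz":0,"wx":0,"wy":0,"wz":0,"claw":40},{"dx":0,"dy":0,"dz":0,"wx":0,"wy":0,"wz":0,"claw":38}]' 30
```

```text
clock: 6.22
position: [0.5569, -0.2032, 0.0263]
tool_rot: [-3.142, -0.0, 2.796]
force: [0.6, 0.5, 0.3]
grip_width: 0.0329
finger_force: 0.0
```

```bash
python3 -m handwheel '[{"dx":0,"dy":0,"dz":0,"wx":0,"wy":0,"wz":0,"claw":30},{"dx":0,"dy":0,"dz":0,"wx":0,"wy":0,"wz":0,"claw":30},{"dx":0,"dy":0,"dz":0,"wx":0,"wy":0,"wz":0,"claw":30},{"dx":0,"dy":0,"dz":0,"wx":0,"wy":0,"wz":0,"claw":30}]' 40
```

```text
clock: 6.72
position: [0.5571, -0.2029, 0.0263]
tool_rot: [3.141, 0.0, 2.796]
force: [1.1, 2.3, 1.1]
grip_width: 0.029
finger_force: 39.5
```

```bash
python3 -m handwheel '[{"dx":0,"dy":0,"dz":-1,"wx":0,"wy":0,"wz":0,"claw":30},{"dx":0,"dy":0,"dz":-3,"wx":0,"wy":0,"wz":0,"claw":30},{"dx":0,"dy":0,"dz":-5,"wx":0,"wy":0,"wz":0.1,"claw":30},{"dx":0,"dy":0,"dz":-4,"wx":0,"wy":0,"wz":0.16,"claw":30},{"dx":0,"dy":0,"dz":-3,"wx":0,"wy":0,"wz":0.16,"claw":30},{"dx":0,"dy":0,"dz":0,"wx":0,"wy":0,"wz":0.16,"claw":30},{"dx":0,"dy":0,"dz":0,"wx":0,"wy":0,"wz":0.16,"claw":30},{"dx":0,"dy":0,"dz":0,"wx":0,"wy":0,"wz":0.142,"claw":30}]'
python3 - <<'E'
from workcell import optics,monitor
from h import *
f=optics.grab_frame("top")["frame"]; 
s=monitor.observe();print(s["position"],s["tool_rot"],s["finger_force"])
# refine gauge edges in first picture: gradient-based line fits
g=cv2.cvtColor(cv2.imread("pics/top0.png"),cv2.COLOR_BGR2GRAY).astype(float)
loc=np.array([(.046,.074,.016),(.046,-.152,.016),(-.046,-.152,.016),(-.046,.074,.016)])
p=np.array([.468,.0535,.343])
from scipy.ndimage import map_coordinates as mc
def W(p,L): c,s=np.cos(p[2]),np.sin(p[2]); return L@np.array([[c,s,0],[-s,c,0],[0,0,1]])+[p[0],p[1],0]
pts=[];obs=[];nn=[];ed=[]
for i in range(4):
    a,b=loc[i],loc[(i+1)%4]
    for t in np.linspace(.1,.9,25):
        L=a+t*(b-a); u=top.proj(W(p,L))[0]; n=top.proj(W(p,L+.01*np.array([[1,0,0],[0,-1,0],[-1,0,0],[0,1,0]][i])))[0]-u; n/=np.linalg.norm(n)
        d=np.arange(-4,4.01,.25); v=mc(g,[u[1]+d*n[1],u[0]+d*n[0]],order=1); gr=np.gradient(v); k=gr.argmax()
        if gr[k]>5: pts.append(L);obs.append(u+d[k]*n);nn.append(n);ed.append(i)
pts,obs,nn,ed=map(np.array,(pts,obs,nn,ed))
r=least_squares(lambda q:((top.proj(W(q,pts))-obs)*nn).sum(1),p,loss="soft_l1");print(r.x,[np.median(((obs-top.proj(W(r.x,pts)))*nn).sum(1)[ed==i]).round(2) for i in range(4)],len(pts))
cv2.imwrite("pics/top2.png",f)
sd=optics.grab_frame("side")["frame"];cv2.imwrite("pics/side2.png",sd)
for c in("top","side"):
  for d in optics.masks_of("lens_mid",c)[:1]: print(c,d["p"],d["rect"]); np.save("lm_"+c,d["region"])
k=lambda a:cv2.resize(a,(400,400),interpolation=cv2.INTER_CUBIC)
cv2.imwrite("pics/c2.png",cv2.hconcat([k(f[120:280,270:430]),k(sd[80:240,180:340])]))
E
```

```text
clock: 7.72
position: [0.5567, -0.2033, 0.187]
tool_rot: [3.141, 0.0, 1.908]
force: [-0.2, 1.3, -1.1]
grip_width: 0.0286
finger_force: 39.6
[ 0.55673715 -0.20320468  0.18681498] [3.14156951e+00 1.47982630e-04 1.90145606e+00] 39.619810581207275
[0.46713834 0.05454182 0.35489433] [np.float64(0.26), np.float64(0.0), np.float64(0.67), np.float64(0.04)] 100
top 0.67 [376.0, 176.1, 17.6, 19.4]
side 0.67 [244.1, 96.6, 22.6, 44.9]
```

View pics/c2.png

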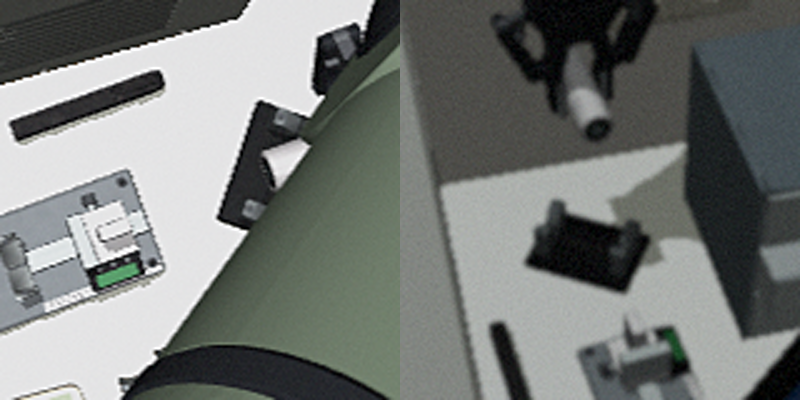

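```bash
python3 - <<'E'
from h import *
T=np.array([.5567,-.2033]);ax=np.array([np.cos(1.9015),np.sin(1.9015)])
for e in(.05,.052,.054): 
  X=np.r_[T+ax*e,.206]; print(e,top.proj(X),side.proj(X))
print(top.plane([377.2,188.8],.206)-np.r_[T,.206],side.plane([258.8,131.2],.206)-np.r_[T,.206])
for c,cam in(("top",top),("side",side)):
  m=np.load("lm_"+c+".npy");ys,xs=np.nonzero(m);print(c,xs.min(),xs.max(),ys.min(),ys.max())
E
```

```text
0.05 [[378.59107313 188.02597504]] [[258.97485759 131.07857598]]
0.052 [[377.46251196 188.42656733]] [[259.26492847 131.70251057]]
0.054 [[376.33393519 188.82716516]] [[259.55579573 132.32815818]]
[[-1.75052222e-02  4.96319412e-02 -2.77555756e-17]] [[-1.58883426e-02  4.76641984e-02 -2.77555756e-17]]
top 374 392 175 196
side 244 265 99 138
```

```bash
python3 -m handwheel '[{"dx":0,"dy":0,"dz":0,"wx":0,"wy":0,"wz":-0.022,"claw":30},{"dx":3,"dy":0.5,"dz":0,"wx":0,"wy":0,"wz":0,"claw":30},{"dx":4.5,"dy":0,"dz":0,"wx":0,"wy":0,"wz":0,"claw":30},{"dx":4.5,"dy":0,"dz":0,"wx":0,"wy":0,"wz":0,"claw":30},{"dx":4.5,"dy":0,"dz":0,"wx":0,"wy":0,"wz":0,"claw":30},{"dx":4.5,"dy":0,"dz":0,"wx":0,"wy":0,"wz":0,"claw":30},{"dx":3.5,"dy":0,"dz":0,"wx":0,"wy":0,"wz":0,"claw":30},{"dx":2.1,"dy":0,"dz":0,"wx":0,"wy":0,"wz":0,"claw":30}]'
```

```text
clock: 8.93
position: [0.4661, 0.0488, 0.1865]
tool_rot: [3.141, -0.001, 1.94]
force: [0.4, -0.9, -0.4]
grip_width: 0.0287
finger_force: 39.7
```

```bash
python3 - <<'E'
from workcell import monitor
from h import *
s=monitor.observe();p=s["position"];print(p,s["tool_rot"],s["force"],s["qpos"].round(2))
yaw=s["tool_rot"][2];d=np.array([.4699,.0476])-p[:2];print("dx",d@[np.cos(yaw),np.sin(yaw)],"dy",d@[np.sin(yaw),-np.cos(yaw)])
E
```

```text
[0.46608687 0.04875781 0.18645183] [ 3.14133145e+00 -6.48842056e-04  1.94014861e+00] [ 0.36638979 -0.86133025 -0.38775405] [-0.86  0.46  0.84  2.07 -0.48  0.8   0.64]
dx -0.0024563120184627257 dy 0.0031379943394879875
```

```bash
python3 -m handwheel '[{"dx":-0.1,"dy":0.2,"dz":4,"wx":0,"wy":0,"wz":0,"claw":30},{"dx":-0.1,"dy":0.1,"dz":4,"wx":0,"wy":0,"wz":0,"claw":30},{"dx":0,"dy":0,"dz":2,"wx":0,"wy":0,"wz":0,"claw":30},{"dx":0,"dy":0,"dz":0,"wx":0,"wy":0,"wz":0,"claw":30},{"dx":0,"dy":0,"dz":0,"wx":0,"wy":0,"wz":0,"claw":30}]'
python3 - <<'E'
from workcell import monitor,optics
from h import *
s=monitor.observe();p=s["position"];print(p,s["tool_rot"],s["force"])
yaw=s["tool_rot"][2];d=np.array([.4699,.0476])-p[:2];print("dx",d@[np.cos(yaw),np.sin(yaw)],"dy",d@[np.sin(yaw),-np.cos(yaw)])
f=optics.grab_frame("top")["frame"];sd=optics.grab_frame("side")["frame"]
k=lambda a:cv2.resize(a,(400,400),interpolation=cv2.INTER_CUBIC)
cv2.imwrite("pics/c3.png",cv2.hconcat([k(f[150:290,200:340]),k(sd[160:300,200:340])]))
E
```

```text
clock: 9.55
position: [0.4707, 0.0462, 0.0872]
tool_rot: [3.141, 0.0, 1.936]
force: [0.3, -0.4, -2.0]
grip_width: 0.029
finger_force: 39.7
[0.47065615 0.04622936 0.08716294] [3.14058181e+00 4.06282365e-05 1.93647294e+00] [ 0.30713225 -0.41022228 -2.00418644]
dx 0.0015504041318556503 dy -0.0002160351831798991
```

View pics/c3.png

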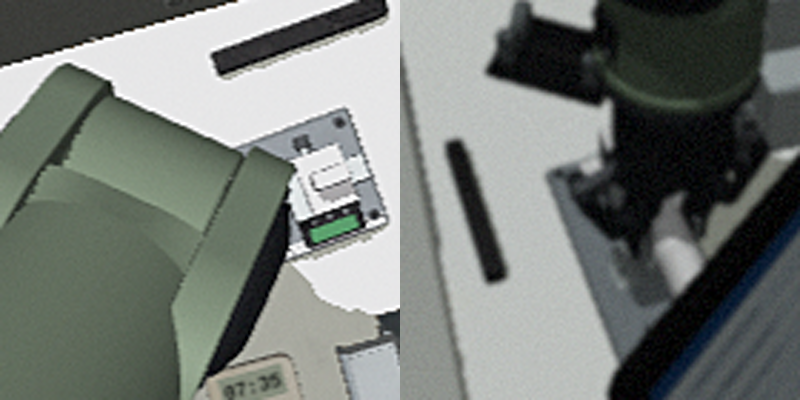

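```bash
python3 -m handwheel '[{"dx":0,"dy":0,"dz":2,"wx":0,"wy":0,"wz":0.013,"claw":30},{"dx":0,"dy":0,"dz":2,"wx":0,"wy":0,"wz":0,"claw":30},{"dx":0,"dy":0,"dz":0.6,"wx":0,"wy":0,"wz":0,"claw":30},{"dx":0,"dy":0,"dz":0,"wx":0,"wy":0,"wz":0,"claw":30},{"dx":0,"dy":0,"dz":0,"wx":0,"wy":0,"wz":0,"claw":30}]'
```

```text
clock: 10.28
position: [0.4706, 0.0464, 0.041]
tool_rot: [3.141, 0.0, 1.923]
force: [-0.1, 0.2, -1.3]
grip_width: 0.0293
finger_force: 39.7
```

```bash
python3 -m handwheel '[{"dx":0,"dy":0,"dz":0.3,"wx":0,"wy":0,"wz":0,"claw":30},{"dx":0,"dy":0,"dz":0,"wx":0,"wy":0,"wz":0,"claw":30}]'
```

```text
clock: 10.52
position: [0.4702, 0.0464, 0.0374]
tool_rot: [3.141, -0.0, 1.923]
force: [0.3, 0.9, -1.3]
grip_width: 0.029
finger_force: 39.7
```

```bash
python3 -m handwheel '[{"dx":0,"dy":0,"dz":0.25,"wx":0,"wy":0,"wz":0,"claw":30},{"dx":0,"dy":0,"dz":0,"wx":0,"wy":0,"wz":0,"claw":30}]'
```

```text
clock: 10.78
position: [0.4701, 0.0463, 0.0347]
tool_rot: [-3.141, 0.0, 1.923]
force: [0.4, 0.3, -0.9]
grip_width: 0.0288
finger_force: 39.7
```

```bash
python3 -m handwheel '[{"dx":0,"dy":0,"dz":0.2,"wx":0,"wy":0,"wz":0,"claw":30},{"dx":0,"dy":0,"dz":0,"wx":0,"wy":0,"wz":0,"claw":30}]'
```

```text
clock: 11.02
position: [0.4704, 0.0464, 0.0328]
tool_rot: [3.141, 0.0, 1.923]
force: [0.8, 0.9, -0.8]
grip_width: 0.029
finger_force: 39.8
```

```bash
python3 -m handwheel '[{"dx":0,"dy":0,"dz":0.1,"wx":0,"wy":0,"wz":0,"claw":30},{"dx":0,"dy":0,"dz":0,"wx":0,"wy":0,"wz":0,"claw":30}]'
```

```text
clock: 11.28
position: [0.4709, 0.0465, 0.0321]
tool_rot: [3.14, 0.0, 1.923]
force: [2.5, 1.4, 6.3]
grip_width: 0.0288
finger_force: 40.5
```

```bash
python3 -m handwheel '[{"dx":0,"dy":0,"dz":0.1,"wx":0,"wy":0,"wz":0,"claw":30},{"dx":0,"dy":0,"dz":0,"wx":0,"wy":0,"wz":0,"claw":30}]'
```

```text
clock: 11.52
position: [0.471, 0.0464, 0.0316]
tool_rot: [3.14, -0.0, 1.922]
force: [-0.2, 2.3, 23.2]
grip_width: 0.029
finger_force: 42.3
```

```bash
python3 -m handwheel '[{"dx":0,"dy":0,"dz":-0.1,"wx":0,"wy":0,"wz":0,"claw":33},{"dx":0,"dy":0,"dz":0,"wx":0,"wy":0,"wz":0,"claw":40},{"dx":0,"dy":0,"dz":0,"wx":0,"wy":0,"wz":0,"claw":60},{"dx":0,"dy":0,"dz":0,"wx":0,"wy":0,"wz":0,"claw":60},{"dx":0,"dy":0,"dz":0,"wx":0,"wy":0,"wz":0,"claw":60}]'
```

```text
clock: 12.15
position: [0.4701, 0.0463, 0.0317]
tool_rot: [-3.141, 0.0, 1.923]
force: [0.4, 0.3, 0.6]
grip_width: 0.0509
finger_force: 0.0
```

```bash
python3 -m handwheel '[{"dx":0,"dy":0,"dz":-2,"wx":0,"wy":0,"wz":0,"claw":60},{"dx":0,"dy":0,"dz":-4,"wx":0,"wy":0,"wz":0,"claw":60},{"dx":0,"dy":0,"dz":-4.5,"wx":0,"wy":0,"wz":0,"claw":60},{"dx":-3.1,"dy":0,"dz":0,"wx":0,"wy":0,"wz":0,"claw":60},{"dx":-4,"dy":0,"dz":0,"wx":0,"wy":0,"wz":0,"claw":60},{"dx":-4,"dy":0,"dz":0,"wx":0,"wy":0,"wz":0,"claw":60},{"dx":-1.2,"dy":0,"dz":0,"wx":0,"wy":0,"wz":0,"claw":60},{"dx":0,"dy":0,"dz":0,"wx":0,"wy":0,"wz":0,"claw":60}]'
python3 - <<'E'
from workcell import monitor,optics
from h import *
s=monitor.observe();p=s["position"];print(p,s["tool_rot"],s["force"])
d=p[:2]-[.4675,.0542];print("gx",d@[.939,.345],"gy",d@[-.345,.939])
f=optics.grab_frame("top")["frame"];sd=optics.grab_frame("side")["frame"]
k=lambda a:cv2.resize(a,(400,400),interpolation=cv2.INTER_CUBIC)
cv2.imwrite("pics/c4.png",cv2.hconcat([k(f[170:270,215:315]),k(sd[180:280,220:320])]))
E
```

```text
clock: 13.15
position: [0.5124, -0.0695, 0.1367]
tool_rot: [-3.141, -0.0, 1.922]
force: [-0.3, 0.7, 0.4]
grip_width: 0.0511
finger_force: 0.0
[ 0.51242647 -0.06946391  0.13666933] [-3.14128676e+00 -8.03362987e-05  1.92153553e+00] [-0.32808357  0.72700804  0.4210621 ]
gx -0.00047809700904864587 gy -0.13162004238920705
```

View pics/c4.png

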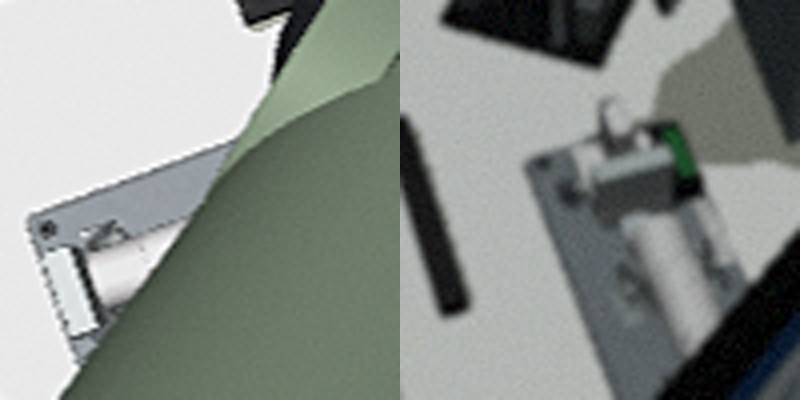

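```bash
python3 -m handwheel '[{"dx":-0.2,"dy":0,"dz":3,"wx":0,"wy":0,"wz":0,"claw":60},{"dx":0,"dy":0,"dz":2.5,"wx":0,"wy":0,"wz":0,"claw":60},{"dx":0,"dy":0,"dz":2,"wx":0,"wy":0,"wz":0,"claw":60},{"dx":0,"dy":0,"dz":1.7,"wx":0,"wy":0,"wz":0,"claw":60},{"dx":0,"dy":0,"dz":0,"wx":0,"wy":0,"wz":0,"claw":45},{"dx":0,"dy":0,"dz":0,"wx":0,"wy":0,"wz":0,"claw":30},{"dx":0,"dy":0,"dz":0,"wx":0,"wy":0,"wz":0,"claw":25}]' 25
```

```text
clock: 14.12
position: [0.5137, -0.0709, 0.0454]
tool_rot: [3.141, 0.0, 1.923]
force: [0.2, 0.8, -0.0]
grip_width: 0.0212
finger_force: 0.0
```

```bash
python3 -m handwheel '[{"dx":0,"dy":0,"dz":0.2,"wx":0,"wy":0,"wz":0,"claw":18},{"dx":0,"dy":0,"dz":0,"wx":0,"wy":0,"wz":0,"claw":16},{"dx":0,"dy":0,"dz":0,"wx":0,"wy":0,"wz":0,"claw":10},{"dx":0,"dy":0,"dz":0,"wx":0,"wy":0,"wz":0,"claw":10},{"dx":0,"dy":0,"dz":0,"wx":0,"wy":0,"wz":0,"claw":10}]' 40
```

```text
clock: 14.75
position: [0.5132, -0.0711, 0.0429]
tool_rot: [-3.141, -0.0, 1.923]
force: [-3.5, 0.3, 6.0]
grip_width: 0.011
finger_force: 39.0
```

```bash
python3 -m handwheel '[{"dx":0.5,"dy":0,"dz":0,"wx":0,"wy":0,"wz":0,"claw":10},{"dx":1,"dy":0,"dz":0,"wx":0,"wy":0,"wz":0,"claw":10},{"dx":1,"dy":0,"dz":0,"wx":0,"wy":0,"wz":0,"claw":10},{"dx":0.7,"dy":0,"dz":0,"wx":0,"wy":0,"wz":0,"claw":10},{"dx":0.3,"dy":0,"dz":0,"wx":0,"wy":0,"wz":0,"claw":10},{"dx":0,"dy":0,"dz":0,"wx":0,"wy":0,"wz":0,"claw":10}]'
```

```text
clock: 15.5
position: [0.501, -0.0371, 0.0429]
tool_rot: [3.142, -0.001, 1.924]
force: [-2.1, 0.7, 7.4]
grip_width: 0.0113
finger_force: 39.9
```

```bash
python3 -m handwheel '[{"dx":0.3,"dy":0,"dz":0,"wx":0,"wy":0,"wz":0,"claw":10},{"dx":0.2,"dy":0,"dz":0,"wx":0,"wy":0,"wz":0,"claw":10},{"dx":0.1,"dy":0,"dz":0,"wx":0,"wy":0,"wz":0,"claw":10},{"dx":0,"dy":0,"dz":0,"wx":0,"wy":0,"wz":0,"claw":10}]'
```

```text
clock: 16.0
position: [0.5009, -0.0369, 0.0431]
tool_rot: [3.139, 0.008, 1.919]
force: [11.7, -32.0, -13.8]
grip_width: 0.0113
finger_force: 39.1
```

```bash
python3 -m handwheel '[{"dx":0.1,"dy":0,"dz":0,"wx":0,"wy":0,"wz":0,"claw":10},{"dx":0.1,"dy":0,"dz":0,"wx":0,"wy":0,"wz":0,"claw":10},{"dx":0,"dy":0,"dz":0,"wx":0,"wy":0,"wz":0,"claw":10}]'
```

```text
clock: 16.38
position: [0.5007, -0.0363, 0.0433]
tool_rot: [3.139, 0.011, 1.918]
force: [13.6, -39.7, -15.3]
grip_width: 0.0111
finger_force: 40.2
```

```bash
python3 -m handwheel '[{"dx":-0.4,"dy":0,"dz":0,"wx":0,"wy":0,"wz":0,"claw":10},{"dx":0,"dy":0,"dz":0,"wx":0,"wy":0,"wz":0,"claw":10}]'
python3 - <<'E'
from workcell import monitor,optics
from h import *
f=optics.grab_frame("top")["frame"];sd=optics.grab_frame("side")["frame"]
cv2.imwrite("pics/top5.png",f);cv2.imwrite("pics/side5.png",sd)
k=lambda a:cv2.resize(a,(400,600),interpolation=cv2.INTER_CUBIC)
cv2.imwrite("pics/c5.png",cv2.hconcat([k(f[180:270,215:275]),k(sd[195:285,240:300])]))
E
```

```text
clock: 16.62
position: [0.5007, -0.0364, 0.0431]
tool_rot: [3.14, 0.004, 1.921]
force: [3.9, -16.7, -0.7]
grip_width: 0.0111
finger_force: 42.1
```

View pics/c5.png

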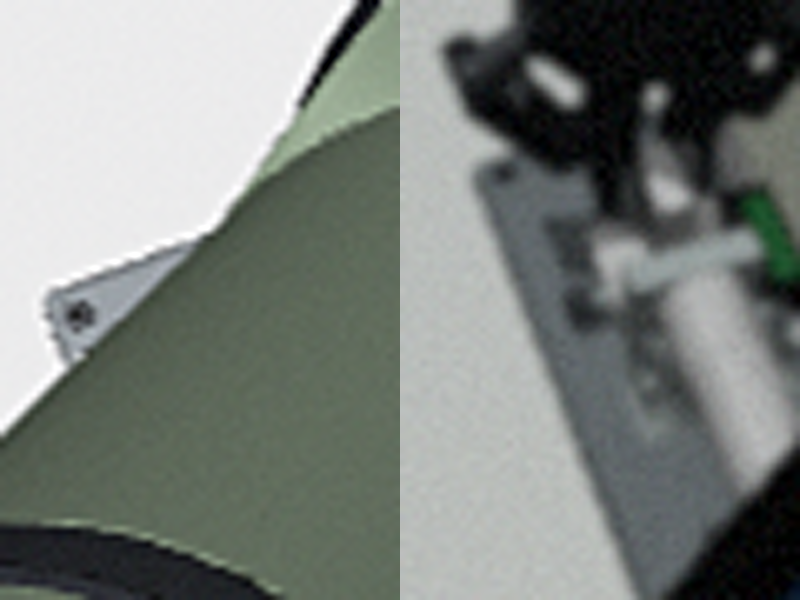

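```bash
python3 - <<'E'
from h import *
S=lambda l:np.array([(240+(x-400)/6.667-.4,195+y/6.667-.4) for x,y in l])
def G(P): d=P[:,:2]-[.4675,.0542]; return np.c_[d@[.939,.345],d@[-.345,.939]].round(4)
print("plate front top edge",G(side.plane(S([(640,292),(765,257)]),.066)))
print("plate back top edge",G(side.plane(S([(635,268),(755,233)]),.066)))
print("lug top",G(side.plane(S([(650,95),(668,190)]),.075)))
# reference: same measure in initial pic: 
S0=lambda l:np.array(l,float)/3.7+[180,140]-.4
print("initial front top",G(side.plane(S0([(328,315),(398,290)]),.066)), "lug",G(side.plane(S0([(338,240)]),.075)))
P=np.array([[.4675+a*.939-b*.345,.0542+a*.345+b*.939,z] for a,b,z in[(0,.05,.067),(0,.0425,.067),(0,-.05,.067),(.046,-.152,.016),(-.046,-.152,.016)]]);print(side.proj(P),top.proj(P))
E
```

```text
plate front top edge [[ 0.0211 -0.0507]
 [-0.0203 -0.0499]]
plate back top edge [[ 0.0195 -0.0597]
 [-0.0206 -0.0595]]
lug top [[-0.0059 -0.1159]
 [ 0.0018 -0.0784]]
initial front top [[ 0.0239 -0.0887]
 [-0.0202 -0.0919]] lug [[ 0.0025 -0.1318]]
[[303.55049358 275.8187005 ]
 [302.08795232 272.59757713]
 [285.26103025 235.5377051 ]
 [250.16642388 219.00590371]
 [287.70706187 208.3847832 ]] [[235.50949652 241.59138961]
 [239.05758834 240.24575073]
 [282.79901615 223.65650525]
 [320.97898581 186.26985036]
 [336.7772368  227.30746736]]
```

```bash
python3 -m handwheel '[{"dx":0,"dy":0,"dz":0,"wx":0,"wy":0,"wz":0,"claw":20},{"dx":0,"dy":0,"dz":0,"wx":0,"wy":0,"wz":0,"claw":50},{"dx":0,"dy":0,"dz":0,"wx":0,"wy":0,"wz":0,"claw":50},{"dx":0,"dy":0,"dz":-2,"wx":0,"wy":0,"wz":0,"claw":50},{"dx":0,"dy":0,"dz":-4,"wx":0,"wy":0,"wz":0,"claw":50},{"dx":0,"dy":0,"dz":-2,"wx":0,"wy":0,"wz":0,"claw":50},{"dx":0,"dy":0,"dz":0,"wx":0,"wy":0,"wz":0,"claw":20},{"dx":0,"dy":0,"dz":0,"wx":0,"wy":0,"wz":0,"claw":0}]'
python3 - <<'E'
from workcell import monitor
from h import *
s=monitor.observe();p=s["position"];print(p,s["tool_rot"],s["force"])
d=p[:2]-[.4675,.0542];print("gx",d@[.939,.345],"gy",d@[-.345,.939])
E
```

```text
clock: 17.73
position: [0.4996, -0.034, 0.1222]
tool_rot: [-3.141, -0.0, 1.923]
force: [1.1, -0.1, 0.8]
grip_width: 0.0068
finger_force: 0.0
[ 0.49958706 -0.03400239  0.12223502] [-3.14112097e+00 -3.94295694e-04  1.92324955e+00] [ 1.13147652 -0.06689432  0.76774465]
gx -0.00030007785668162944 gy -0.09389207765176322
```

```bash
python3 -m handwheel '[{"dx":3,"dy":0.05,"dz":0,"wx":0,"wy":0,"wz":0,"claw":0},{"dx":4,"dy":0,"dz":0,"wx":0,"wy":0,"wz":0,"claw":0},{"dx":2.4,"dy":0,"dz":0,"wx":0,"wy":0,"wz":0,"claw":0},{"dx":0,"dy":0,"dz":2.5,"wx":0,"wy":0,"wz":0,"claw":0},{"dx":0,"dy":0,"dz":1.5,"wx":0,"wy":0,"wz":0,"claw":0},{"dx":0,"dy":0,"dz":0.8,"wx":0,"wy":0,"wz":0,"claw":0},{"dx":0,"dy":0,"dz":0,"wx":0,"wy":0,"wz":0,"claw":0},{"dx":0,"dy":0,"dz":0,"wx":0,"wy":0,"wz":0,"claw":0}]'
python3 - <<'E'
from workcell import monitor,optics
from h import *
s=monitor.observe();p=s["position"];print(p,s["tool_rot"],s["force"])
d=p[:2]-[.4675,.0542];print("gx",d@[.939,.345],"gy",d@[-.345,.939])
sd=optics.grab_frame("side")["frame"]
cv2.imwrite("pics/c6.png",cv2.resize(sd[195:285,240:330],(600,600),interpolation=cv2.INTER_CUBIC))
E
```

```text
clock: 18.73
position: [0.4682, 0.0538, 0.0752]
tool_rot: [3.141, 0.0, 1.922]
force: [-0.8, 0.3, 0.5]
grip_width: -0.0001
finger_force: 0.0
[0.46819956 0.05378214 0.07517315] [3.14110178e+00 1.02856145e-04 1.92219057e+00] [-0.78814424  0.27510801  0.45279138]
gx 0.000512720166773654 gy -0.0006337192840781341
```

View pics/c6.png

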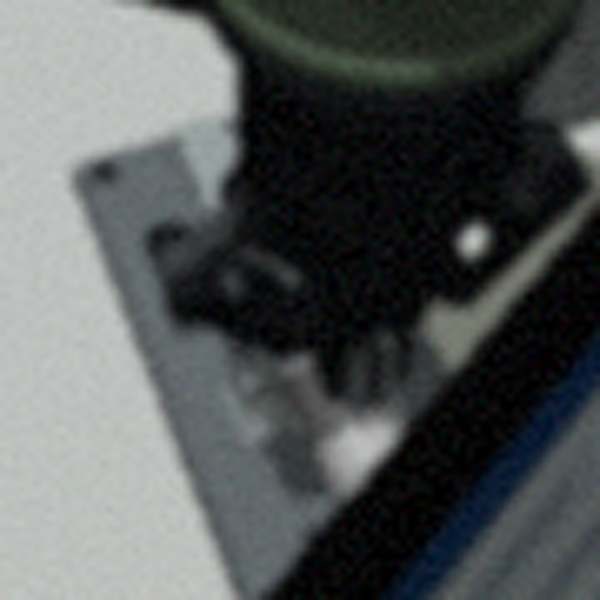

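```bash
python3 -m handwheel '[{"dx":0,"dy":0,"dz":0.4,"wx":0,"wy":0,"wz":0,"claw":0},{"dx":0,"dy":0,"dz":0.25,"wx":0,"wy":0,"wz":0,"claw":0},{"dx":0,"dy":0,"dz":0,"wx":0,"wy":0,"wz":0,"claw":0}]'
```

```text
clock: 19.15
position: [0.4678, 0.054, 0.0681]
tool_rot: [-3.141, -0.0, 1.923]
force: [1.4, -0.5, -0.0]
grip_width: -0.0
finger_force: 0.0
```

```bash
python3 -m handwheel '[{"dx":0,"dy":0,"dz":0.1,"wx":0,"wy":0,"wz":0,"claw":0},{"dx":0,"dy":0,"dz":0,"wx":0,"wy":0,"wz":0,"claw":0}]'
```

```text
clock: 19.4
position: [0.4679, 0.054, 0.0673]
tool_rot: [-3.142, -0.0, 1.923]
force: [0.4, 0.8, 0.0]
grip_width: -0.0001
finger_force: 0.0
```

```bash
python3 -m handwheel '[{"dx":0,"dy":0,"dz":0.06,"wx":0,"wy":0,"wz":0,"claw":0},{"dx":0,"dy":0,"dz":0,"wx":0,"wy":0,"wz":0,"claw":0}]'
```

```text
clock: 19.65
position: [0.468, 0.0541, 0.0669]
tool_rot: [3.141, -0.0, 1.923]
force: [-1.7, 0.4, 6.4]
grip_width: 0.0002
finger_force: 3.5
```

```bash
python3 -m handwheel '[{"dx":0,"dy":0,"dz":0.05,"wx":0,"wy":0,"wz":0,"claw":0},{"dx":0,"dy":0,"dz":0,"wx":0,"wy":0,"wz":0,"claw":0}]'
```

```text
clock: 19.9
position: [0.4681, 0.0541, 0.0667]
tool_rot: [3.141, -0.0, 1.922]
force: [-4.0, 0.2, 18.0]
grip_width: -0.0001
finger_force: 8.9
```

```bash
python3 -m handwheel '[{"dx":0,"dy":-0.02,"dz":-0.015,"wx":0,"wy":0,"wz":0,"claw":0},{"dx":0,"dy":0,"dz":0,"wx":0,"wy":0,"wz":0,"claw":0},{"dx":0,"dy":0,"dz":0,"wx":0,"wy":0,"wz":0,"claw":0},{"dx":0,"dy":0,"dz":0,"wx":0,"wy":0,"wz":0,"claw":0}]'
```

```text
clock: 20.4
position: [0.468, 0.054, 0.0668]
tool_rot: [3.141, -0.0, 1.923]
force: [-2.6, -0.1, 13.1]
grip_width: -0.0001
finger_force: 6.7
```

```bash
python3 -m handwheel '[{"dx":0,"dy":0,"dz":0,"wx":0,"wy":0,"wz":0,"claw":0},{"dx":0,"dy":0,"dz":0,"wx":0,"wy":0,"wz":0,"claw":0},{"dx":0,"dy":0,"dz":0,"wx":0,"wy":0,"wz":0,"claw":0},{"dx":0,"dy":0,"dz":0,"wx":0,"wy":0,"wz":0,"claw":0}]'
```

```text
clock: 20.9
position: [0.468, 0.054, 0.0668]
tool_rot: [3.141, -0.0, 1.923]
force: [-2.3, 1.2, 14.0]
grip_width: -0.0
finger_force: 6.7
```

```bash
python3 -m handwheel '[{"dx":0,"dy":-0.02,"dz":0,"wx":0,"wy":0,"wz":0,"claw":0},{"dx":0,"dy":0,"dz":0,"wx":0,"wy":0,"wz":0,"claw":0},{"dx":0,"dy":0,"dz":0,"wx":0,"wy":0,"wz":0,"claw":0},{"dx":0,"dy":0,"dz":0,"wx":0,"wy":0,"wz":0,"claw":0}]'
python3 - <<'E'
from workcell import optics
import cv2
a=optics.grab_frame("side")["frame"];b=cv2.imread("pics/side0.png")
cv2.imwrite("pics/c7.png",cv2.resize(a[150:310,180:380],(750,600),interpolation=cv2.INTER_CUBIC))
E
```

```text
clock: 21.4
position: [0.468, 0.054, 0.0668]
tool_rot: [3.14, -0.0, 1.923]
force: [-0.3, 0.6, 11.7]
grip_width: -0.0002
finger_force: 6.2
```

View pics/c7.png

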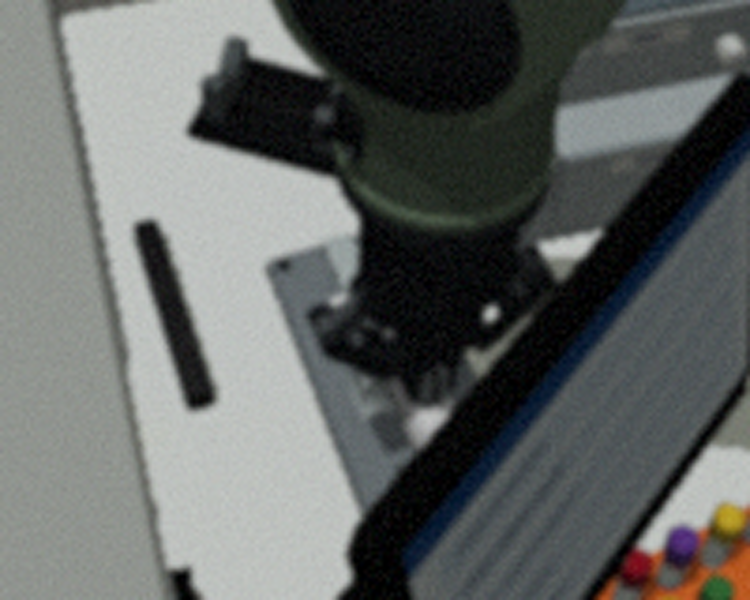

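```bash
python3 -m handwheel '[{"dx":0,"dy":0,"dz":0.01,"wx":0,"wy":0,"wz":0,"claw":0},{"dx":0,"dy":0,"dz":0,"wx":0,"wy":0,"wz":0,"claw":0},{"dx":0,"dy":0,"dz":0,"wx":0,"wy":0,"wz":0,"claw":0},{"dx":0,"dy":0,"dz":0,"wx":0,"wy":0,"wz":0,"claw":0}]'
```

```text
clock: 21.95
position: [0.468, 0.054, 0.0668]
tool_rot: [3.14, -0.0, 1.923]
force: [-1.6, 1.3, 14.1]
grip_width: 0.0
finger_force: 7.4
```

```bash
python3 -c "
from workcell import job_done
print(job_done())"
```

```text
the job is handed in; nothing more can be done
None
```

I handed the job in at about 22 s on the robot's clock. The barrel is in the V, the jaw is shut on it and nipped it firmly (about 40 N when I pushed it home), and the closed fingers are holding the barrel's middle down with about 14 N and only about 2 N sideways. The last picture shows the pen in place; the bottle was out of view, but no move went near it.

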